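# Empty the offcut tray into the sprung-lid scrap box

### The arm

A 7-joint arm with a two-finger parallel gripper is mounted at the origin on the work surface. World frame = base frame: x ahead of the robot, y to its left, z up, the work surface at z = 0. Lengths are in mm, angles in rad, forces in N, time in s.
With the tool pointing down it reaches from about 400 to 875 mm from the base axis. Payload 6.5 kg.
Tool frame: the origin (TCP) lies between the finger pads; the fingertips stand 14 mm ahead of it and the grasp point (between the pads) lies 5 mm behind it (tip_extent is the distance from the TCP to the fingertips, in mm); z points along the fingers, y is the line along which they close (so a half turn about z gives the same grasp; the last joint's range is limited). The gripper opens to 85 mm and grips with 20 to 120 N. Pads are 22 mm wide; open, the fingers measure 114 mm over their backs; the gripper's body (76 mm by 85 mm) begins 54 mm behind the grasp point. The pads swing forward as they close: fully open they stand 13 mm farther back than shut.
Start: joints at [1.064, 0.536, -0.004, 1.538, 0.003, 1.067, -0.071], TCP at [277.326, -587.861, 245.29] pointing down, gripper open.
Joint ranges: [-2.7, 2.7], [-0.37, 2.16], [-1.27, 1.26], [0.24, 2.4], [-1.31, 4.45], [0.19, 1.91], [-2.76, 2.76]. Speed limits (rad/s): [2.39, 2.39, 3.14, 3.14, 3.14, 3.14, 3.14].

### API

Orientations are given as a unit quaternion [w, x, y, z].
In Python, from bench import sense, camera, camera_model, sign_off, silhouettes, tip_extent gives the robot as it stands.
- The arm moves only by the shell command python3 -m pendant 'ROWS' [FORCE]. ROWS is JSON, one flat list of numbers, 7 for each row, row after row: the shift along the tool's x, y, z as a fraction of full scale, then the turn, a rotation vector about the tool's x, y, z as a fraction of full scale, then the opening, from 0 (shut) to 1 (fully open). In form: [dx, dy, dz, rx, ry, rz, gripper, dx, dy, dz, rx, ry, rz, gripper, ...]. A call has 1 to 20 rows; each row shifts and turns the commanded pose from where the row before left it, along the tool's axes as they then stand; what a row does not reach is not made up. Full scale, the value 1, is 0.03 m for a shift and 5 degrees for a turn. A row lasts 1/12 s, in which the tool goes at most 41.7 mm and 7.16 degrees, less where a joint would pass 70% of its speed; a pose out of reach is approached as far as the arm can. A call with a number of a shift or a turn outside -1 to 1 is refused whole. A call with a gripper value outside its range is refused whole. The fingers move at their own pace and stop on an object; FORCE is the grip in N (left out, the last holds). Time passes only in rows, so rows that do not move let the fingers close. It gives the time, the measured TCP pose, the force, the opening and the grip force at its end, in the units of the state.
- sense(): the state, without advancing time (a new reading comes with each control period).
- camera(name): name is "scene" or "side" or "wrist"; returns the picture (480x640x3 uint8, blue, green, red); there is no depth.
- camera_model(name): a dict with "fx", "fy", "cx", "cy" (pixels), "extrinsics" (4x4, takes a point from camera to world coordinates); the wrist camera has in their place "hand_eye" (4x4, takes a point from camera to tool coordinates, whose origin is the TCP and whose axes are the flange's). Camera axes: x right, y down, z forward; pixel columns grow to the right and rows downward; lengths in mm; the calibration is good to about 2 mm. A picture is of the moment at which its call begins: read the wrist's pose just before it. camera_model takes no time and is no camera call.
- sign_off(): hands the job in; it is judged then, once.
Trained networks look in the newest picture that a camera, given by its name, has taken for a name from the list of things; names that differ only in an ending like _2 or _b are one class to them, and where a whole thing is asked for, a point or a joint stands for the part that bears it (a point fixed in the world has none). Each returns a list of dicts, best first, with "score" (0 to 1); they miss things now and then, are a little off and sometimes report something else, mostly with a low value. They report only what shows in the picture. A call takes as long as a camera call. They do not tell look-alikes from the thing itself.
- silhouettes(camera, target): "pixels" (480x640 bool, what is visible of it) and "bbox" ([left, top, right, bottom] in pixels, round what is visible of it).
The state is a dict: "time_s": time; "joints": joint angles; "joint_velocities": joint speeds; "joint_torque": joint torques, N m; "position": TCP position; "eef_rot": TCP orientation; "wrist_force": force on the tool from outside, world axes, zero at the start; "torque": the same for the moment, N m; "gripper_width": finger opening in mm; "grip_force": force on a finger pad.
Only numpy, scipy, OpenCV 4.12 (cv2) and the standard library are available. Lean on these libraries where they do the work, as an engineer would, in place of code of your own. Each camera call takes 0.05 s, during which the arm holds its last target. There are 200 camera calls.

### The job

Press the yellow latch pad so that the green scrap box's sprung lid pops fully open by itself, without the robot touching the lid. Then lift the pouring tray by its orange bar, tip all six bar offcuts out of it into the box, and stand the empty tray upright on the rubber mat again. Leave the lid open and the other loose things on the bench where they are.

Things in the scene. Friction and masses are not known exactly. Their poses are not given: they have to be found in the camera images.
- box_mouth (a point): green steel scrap box fixed on the mat, 240 (own x) x 200 mm (own y) outside, 110 mm high, walls 3 mm, shut at the start by its flat green lid. This point: centre of its rim plane, 110 mm above the mat. Own axes: x along the 240 mm side, roughly away from the robot; y towards the hinged side; z up. Latch in the middle of the -y side, lid hinge along the top of the +y side.
- lid (a joint): angle of the box's sprung lid, rad: 0 shut, 1.75 fully open at its stop. Once the latch lets go, a spring swings it up and over to the box's +y side in about 1 s and holds it there, 10 degrees past upright.
- lid_edge (a point): middle of the lid's free edge (moves with the lid), 200 mm from the hinge line. The lid is a 6 mm plate lying on the rim; shut, this edge lies in the plane of the box's -y wall; open, it stands 200 mm above the rim.
- latch (a joint): angle of the thumb latch, rad: 0 at rest (its hook holds the lid), 0.45 pressed to its stop; it lets the lid go at about 0.25. A spring returns it. About 4 N at the middle of the pad lets the lid go, 6 N reaches the stop.
- latch_pad (a point): centre of the top face of the yellow latch pad, 50 (box x) x 55 mm (box y), level, on the box's -y side, 95 mm above the mat; this point is 45 mm out from the wall. Pressed straight down it moves 9 mm until the lid is let go, 15 mm to the stop. The latch's steel hook, 24 mm wide, stands between pad and lid up to 12 mm above the rim.
- tray_bar (a point): centre of the orange bar of the sheet-metal pouring tray: the place to grasp it, 85 mm above the tray's foot. The bar runs along the tray's y over its middle, 124 mm long between two end straps, 14 mm thick (x), 18 mm high (z). Own axes: x across the bar, y along it, z up. The tray stands on the mat.
- tray_floor (a point): centre of the tray's inner floor, 3 mm above its foot. Tray 170 (x) x 130 mm (y), 0.3 kg empty. Floor 70 mm wide (x); both long sides (+x, -x) are ramps rising 15 degrees to lips 16 mm above the foot, 85 mm from the middle. Tipped 60 degrees or more about its y, either way, all parts slide out over the lower lip. Ends: upright walls 30 mm high.
- offcut0_c (a point): steel square-bar offcut with a turned spigot, 22 x 22 mm, 24 mm high, lying loose in the tray at the start, 50 g; this point is its centre, 12 mm above its foot
- offcut1_c (a point): hexagonal brass bar offcut, 22 mm across flats, 24 mm high, lying loose in the tray at the start, 50 g; this point is its centre, 12 mm above its foot
- offcut2_c (a point): steel square-bar offcut with a turned spigot, 22 x 22 mm, 24 mm high, lying loose in the tray at the start, 50 g; this point is its centre, 12 mm above its foot
- offcut3_c (a point): hexagonal brass bar offcut, 22 mm across flats, 24 mm high, lying loose in the tray at the start, 50 g; this point is its centre, 12 mm above its foot
- offcut4_c (a point): steel square-bar offcut with a turned spigot, 22 x 22 mm, 24 mm high, lying loose in the tray at the start, 50 g; this point is its centre, 12 mm above its foot
- offcut5_c (a point): hexagonal brass bar offcut, 22 mm across flats, 24 mm high, lying loose in the tray at the start, 50 g; this point is its centre, 12 mm above its foot
- indicator: bystander: chrome dial indicator, 56 mm across, lying flat; origin at the centre of its underside
- magbase: bystander: black magnetic base, 58 x 50 x 45 mm, with an upright steel post to 130 mm; origin at the centre of its underside
- tapwrench: bystander: steel tap wrench, 205 mm long, 16 mm thick, lying flat; origin at the centre of its underside
- pad0: bystander: white nylon soft-jaw pad, 28 x 75 x 22 mm; origin at the centre of its underside
- pad1: bystander: white nylon soft-jaw pad, 28 x 75 x 22 mm; origin at the centre of its underside
- mat: black rubber bench mat, 600 mm (x) x 960 mm (y), 4 mm thick, fixed; origin at the centre of its underside. Everything loose and the scrap box stand on it. Other equipment (red toolbox, blue vice, drawer unit, V-block, oil bottle) stands outside its left, right and far edges.
Things that resemble listed ones, but are neither listed nor needed, are in the scene too. Of the things shaped like the part that bears tray_bar, the aluminium one is meant.

How it is judged:
By the outcome, as a careful person would: the job done as asked, in the order asked, and still so for the second after the job is handed in, with the robot touching nothing.
It also fails if it takes over 67 s, if anything falls off the work surface, if the arm or the gripper's body presses on something with over 40 N, if the wrist force passes 120 N, or if a joint passes its speed limit or range.

## Working session

There is one attempt and no reset: what is moved stays moved. The work goes in short steps, Python scripts to look and compute and a shell command to move; the robot and the scene stay as the last step left them, time stands still between calls to the robot, and variables do not carry over. Pictures are saved under pics/ and viewed, at most 10 in all, crops included, and the job is handed in when it is done.

```bash
mkdir -p pics; ls
cat > h.py <<'E'
import numpy as np,cv2
from bench import *
from scipy.spatial.transform import Rotation as R
def cam(n):
    m=camera_model(n)
    if 'extrinsics' in m: T=np.array(m['extrinsics'])
    else:
        s=sense(); T=np.eye(4); q=s['eef_rot']; T[:3,:3]=R.from_quat([q[1],q[2],q[3],q[0]]).as_matrix(); T[:3,3]=s['position']; T=T@np.array(m['hand_eye'])
    return m,T
def ray(m,T,u,v,z):
    d=T[:3,:3]@np.array([(u-m['cx'])/m['fx'],(v-m['cy'])/m['fy'],1]); o=T[:3,3]
    return o+d*(z-o[2])/d[2]
def proj(m,T,p):
    c=np.linalg.inv(T)@np.append(p,1); return np.array([m['fx']*c[0]/c[2]+m['cx'],m['fy']*c[1]/c[2]+m['cy']])
E
python3 - <<'E'
from h import *
print(sense())
a=camera('scene');b=camera('side')
cv2.imwrite('pics/scene.png',a);cv2.imwrite('pics/side.png',b)
for c in ['scene','side']:
    m,T=cam(c);print(c,T.round(2).tolist(),m['fx'],m['cx'],m['cy'])
    for t in ['tray_bar','lid','latch_pad','magbase','indicator','tapwrench','pad0','offcut0_c','offcut1_c']:
        print(t,[(round(r['score'],2),[int(x) for x in r['bbox']], np.argwhere(r['pixels']).mean(0)[::-1].astype(int).tolist()) for r in silhouettes(c,t) if r['score']>.25])
E
```

```text
pics
{'time_s': 0.0, 'joints': array([ 1.06377394,  0.53714537, -0.00439211,  1.53887502,  0.00261678,
        1.06727926, -0.07116552]), 'joint_velocities': array([ 0.0012605 ,  0.0010319 , -0.0006197 ,  0.00114271, -0.0005618 ,
       -0.00142057, -0.00099733]), 'joint_torque': array([ 5.71936584e-05, -5.83419442e+01,  1.04887370e+00, -2.59103984e+01,
        1.23887192e-02,  9.39117424e-03,  7.06702696e-09]), 'position': array([ 277.04365221, -587.33917587,  244.42624509]), 'eef_rot': array([-8.08656610e-04,  9.75799129e-01,  2.18667179e-01, -2.64915444e-04]), 'wrist_force': array([0.09233909, 0.39067001, 0.29455242]), 'torque': array([0.01297082, 0.06000074, 0.03554936]), 'grip_force': 0.0, 'gripper_width': 85.18916964975662}
scene [[-0.41, 0.65, -0.64, 1372.64], [0.91, 0.3, -0.28, 207.27], [0.01, -0.7, -0.71, 979.04], [0.0, 0.0, 0.0, 1.0]] 479.48984742500767 314.3044026396052 237.54837779821293
tray_bar [(0.71, [178, 132, 231, 181], [207, 160]), (0.69, [261, 199, 326, 256], [293, 227])]
lid [(0.78, [419, 233, 516, 310], [464, 272])]
latch_pad [(0.89, [390, 259, 424, 279], [406, 
[... 507 characters left out ...]
.97, [416, 135, 474, 183], [446, 157]), (0.9, [308, 202, 390, 273], [347, 237])]
lid [(0.65, [347, 236, 358, 249], [351, 242]), (0.55, [144, 319, 302, 439], [228, 380])]
latch_pad [(0.96, [230, 301, 261, 326], [243, 314])]
magbase [(0.91, [166, 251, 201, 298], [182, 278])]
indicator [(0.49, [232, 300, 258, 331], [244, 314])]
tapwrench [(0.73, [39, 152, 462, 479], [274, 332]), (0.53, [251, 182, 307, 209], [278, 194])]
pad0 [(0.85, [141, 317, 179, 354], [160, 334]), (0.65, [120, 364, 159, 403], [138, 383]), (0.33, [167, 251, 202, 298], [182, 278])]
offcut0_c [(0.71, [121, 363, 160, 403], [138, 383]), (0.47, [354, 227, 364, 237], [358, 233])]
offcut1_c [(0.57, [345, 220, 352, 232], [350, 227])]
```

View pics/scene.png

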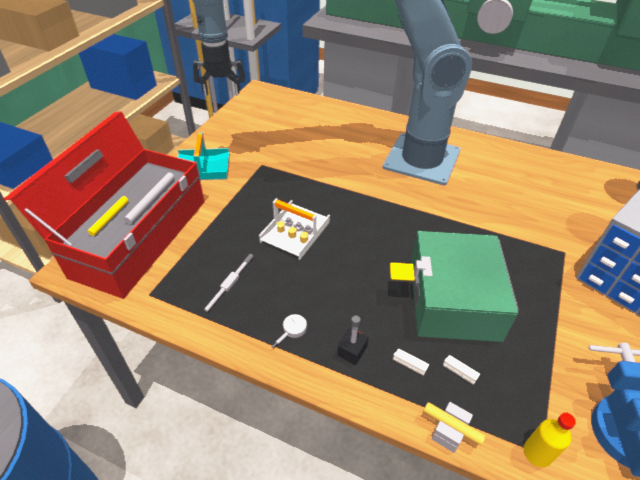

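View pics/side.png

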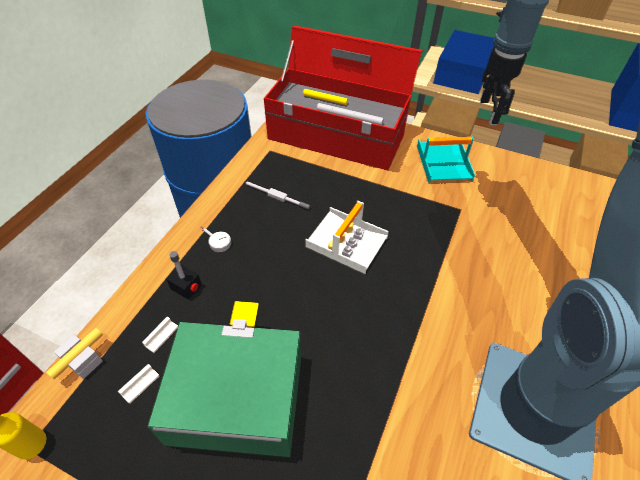

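The scene picture shows two trays: a teal one off the mat (scene 207,160; side 446,157) and a bare-metal one on the mat holding the six offcuts (scene 293,227; side 347,237). The second is the aluminium one meant. The latch pad is at scene (402,272) and side (244,314).

Run:
```python
from h import *
for c in ['scene','side']:
    a=camera(c); m,T=cam(c)
    hsv=cv2.cvtColor(a,cv2.COLOR_BGR2HSV)
    box=(255,195,335,260) if c=='scene' else (300,195,395,280)
    k=np.zeros(a.shape[:2],bool);k[box[1]:box[3],box[0]:box[2]]=1
    o=k&(cv2.inRange(hsv,(8,180,120),(19,255,255))>0)
    n,l,st,ce=cv2.connectedComponentsWithStats(o.astype(np.uint8)); i=1+st[1:,4].argmax()
    pts=np.argwhere(l==i)[:,::-1].astype(np.float32); r=cv2.minAreaRect(pts)
    print(c,'bar',r, ray(m,T,*ce[i],89).round(1))
    b=cv2.boxPoints(r); print([ray(m,T,*p,89).round(0).tolist() for p in b])
    s=max(silhouettes(c,'latch_pad'),key=lambda r:r['score'])['pixels']
    ys=cv2.inRange(hsv,(22,150,140),(35,255,255))>0
    q=np.argwhere(ys&cv2.dilate(s.astype(np.uint8),np.ones((5,5))).astype(bool))[:,::-1]
    print('pad',q.mean(0),ray(m,T,*q.mean(0),99).round(1))
    print('padcorners',[ray(m,T,*p,99).round(0).tolist() for p in cv2.boxPoints(cv2.minAreaRect(q.astype(np.float32)))])
    if c=='scene': 
        for p in [(419,233),(502,236),(512,308),(419,304)]: print('lid',ray(m,T,*p,120).round(0))
    else:
        for p in [(181,323),(299,331),(289,441),(152,428)]: print('lid',ray(m,T,*p,120).round(0))
    x0,y0,x1,y1=box
    cv2.imwrite(f'pics/crop_{c}.png',cv2.resize(a[y0-30:y1+30,x0-30:x1+30],None,fx=4,fy=4))
A=cv2.imread('pics/crop_scene.png');B=cv2.imread('pics/side.png')[220:460,130:330]
B=cv2.resize(B,None,fx=2.5,fy=2.5);A=A[:, :300*2] if A.shape[1]>600 else A
h=500;A=cv2.resize(A,(400,h));B=cv2.resize(B,(400,h));cv2.imwrite('pics/crop.png',np.hstack([A,B]))
```

```text
scene bar ((292.75860595703125, 211.10342407226562), (39.738800048828125, 3.7139062881469727), 21.801406860351562) [ 505.3 -239.2   89. ]
[[508.0, -296.0, 89.0], [493.0, -299.0, 89.0], [505.0, -180.0, 89.0], [519.0, -178.0, 89.0]]
pad [401.64508393 271.05755396] [599.6  99.3  99. ]
padcorners [[635.0, 79.0, 99.0], [582.0, 65.0, 99.0], [562.0, 122.0, 99.0], [616.0, 134.0, 99.0]]
lid [478. 105. 120.]
lid [401. 299. 120.]
lid [620. 354. 120.]
lid [694. 165. 120.]
side bar ((351.3545837402344, 223.10137939453125), (6.209270477294922, 42.344200134277344), 35.13418960571289) [ 495.9 -225.9   89. ]
[[506.0, -173.0, 89.0], [494.0, -304.0, 89.0], [478.0, -297.0, 89.0], [490.0, -168.0, 89.0]]
pad [244.703125   312.04296875] [598.   95.1  99. ]
padcorners [[612.0, 132.0, 99.0], [637.0, 80.0, 99.0], [584.0, 63.0, 99.0], [561.0, 115.0, 99.0]]
lid [691. 179. 120.]
lid [472.  97. 120.]
lid [398. 287. 120.]
lid [618. 365. 120.]
```

View pics/crop.png

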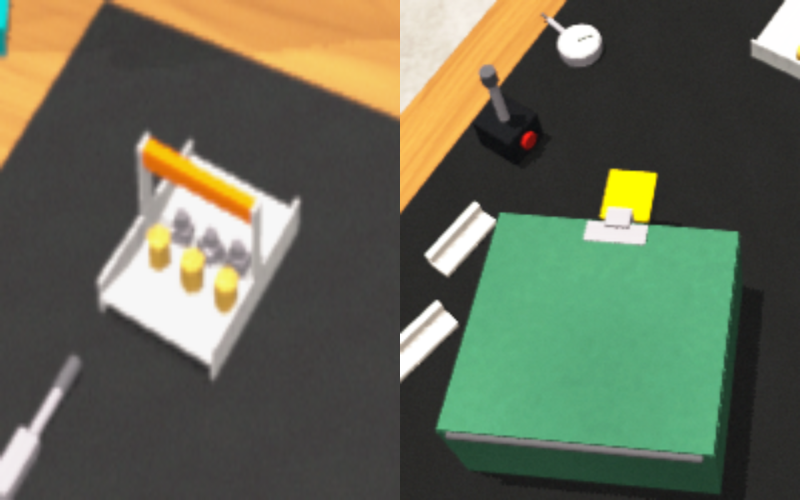

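The crop confirms that the aluminium tray holds three hexagonal and three square offcuts. It also shows the latch and hook on the box's side towards the tray. My estimates: box centre (548,232) with yaw 20°, pad (599,97), bar (500,-233) with yaw -5.5°. I'm setting out for the latch.

```bash
python3 -m pendant '[0,0,0,0,0,-1,0, 0,0,0,0,0,-1,0, 0,0,0,0,0,-1,0, 0,0,0,0,0,-1,0, 0,0,0,0,0,-1,0, 0,0,0,0,0,-1,0, 0,0,0,0,0,-1,0, 0,0,0,0,0,-1,0, 0,0,0,0,0,-1,0, 0,0,0,0,0,-1,0, 0,0,0,0,0,-1,0, 0,0,0,0,0,-1,0, 1,0.4,0,0,0,0,0, 1,0.4,0,0,0,0,0, 1,0.4,0,0,0,0,0, 1,0.4,0,0,0,0,0, 1,0.4,0,0,0,0,0, 1,0.4,0,0,0,0,0, 1,0.4,0,0,0,0,0, 1,0.4,0,0,0,0,0]' 60
python3 -m pendant '[1,0.4,0,0,0,0,0, 1,0.4,0,0,0,0,0, 1,0.4,0,0,0,0,0, 1,0.4,0,0,0,0,0, 1,0.4,0,0,0,0,0, 1,0.4,0,0,0,0,0, 1,0.4,0,0,0,0,0, 1,0.4,0,0,0,0,0, 1,0.4,0,0,0,0,0, 1,0.4,0,0,0,0,0, 1,0.4,0,0,0,0,0, 1,0.3,0,0,0,0,0, 1,0.2,0,0,0,0,0, 0.8,0.2,0,0,0,0,0, 0.6,0.2,0,0,0,0,0, 0,0,0,0,0,0,0, 0,0,0,0,0,0,0]'
python3 - <<'E'
from h import *
s=sense();print(s['joints'].round(2),s['position'],s['wrist_force'])
cv2.imwrite('pics/w1.png',camera('wrist'))
m,T=cam('wrist')
for t in ['latch_pad']:
  for r in silhouettes('wrist',t):
    q=np.argwhere(r['pixels'])[:,::-1]; print(t,r['score'],r['bbox'],ray(m,T,*q.mean(0),99).round(1))
E
```

```text
time_s: 2.87
position: [393.3, -355.3, 245.5]
eef_rot: [0.0, 0.736, 0.677, -0.0]
wrist_force: [0.9, 0.0, 0.1]
gripper_width: 0.1
grip_force: 0.0
time_s: 4.28
position: [587.1, 61.8, 245.2]
eef_rot: [-0.0, 0.735, 0.678, 0.0]
wrist_force: [0.1, -1.0, 0.2]
gripper_width: 0.0
grip_force: 0.0
[ 0.17  0.48 -0.47  1.68  0.25  1.04 -0.46] [587.07589833  61.8406723  245.22798284] [ 0.10845418 -0.99998753  0.19651561]
latch_pad 0.66 [275.5, 93.5, 382.8, 231.4] [593.8 103.7  99. ]
latch_pad 0.5 [5.7, 0.8, 504.9, 199.3] [534.1 166.6  99. ]
```

View pics/w1.png

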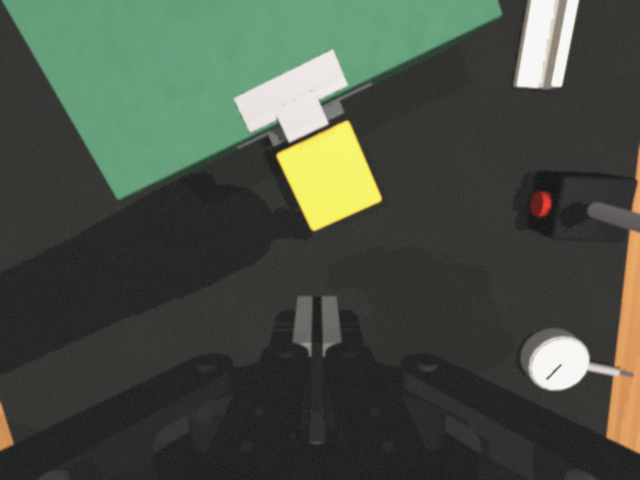

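The wrist view shows the pad centre at (330,176), about (596,100) in the world, with the fingers just short of it. I'll press a little outboard of the centre.

```bash
python3 -m pendant '[0.55,0.3,0,0,0,0,0, 0.5,0,0,0,0,0,0, 0,0,1,0,0,0,0, 0,0,1,0,0,0,0, 0,0,1,0,0,0,0, 0,0,0.8,0,0,0,0, 0,0,0.4,0,0,0,0, 0,0,0.2,0,0,0,0, 0,0,0.2,0,0,0,0, 0,0,0.2,0,0,0,0, 0,0,0,0,0,0,0, 0,0,0,0,0,0,0]'
python3 - <<'E'
from h import *
cv2.imwrite('pics/s2.png',camera('scene')); print([(r['score'],r['bbox']) for r in silhouettes('scene','lid')])
E
```

```text
time_s: 5.38
position: [599.4, 90.2, 102.3]
eef_rot: [0.001, 0.736, 0.677, 0.0]
wrist_force: [-1.7, -5.1, 4.5]
gripper_width: -0.1
grip_force: 2.9
[(0.97, [433.6, 208.9, 519.8, 311.3])]
```

```bash
python3 -m pendant '[0,0,0.15,0,0,0,0, 0,0,0,0,0,0,0, 0,0,0,0,0,0,0, 0,0,0,0,0,0,0, 0,0,0,0,0,0,0, 0,0,0,0,0,0,0, 0,0,0,0,0,0,0, 0,0,0,0,0,0,0, 0,0,0,0,0,0,0, 0,0,0,0,0,0,0, 0,0,0,0,0,0,0, 0,0,0,0,0,0,0, 0,0,-1,0,0,0,0, 0,0,-1,0,0,0,0, 0,0,-1,0,0,0,0, 0,0,-1,0,0,0,0, 0,0,-1,0,0,0,0, 0,0,-1,0,0,0,0]'
python3 - <<'E'
from h import *
cv2.imwrite('pics/s3.png',camera('scene')); print([(r['score'],r['bbox']) for r in silhouettes('scene','lid')])
E
```

```text
time_s: 6.98
position: [598.6, 92.7, 279.1]
eef_rot: [-0.0, 0.735, 0.678, 0.001]
wrist_force: [0.4, -0.5, -0.0]
gripper_width: 0.3
grip_force: 0.0
[(0.76, [498.7, 182.5, 567.9, 312.9])]
```

View pics/s3.png

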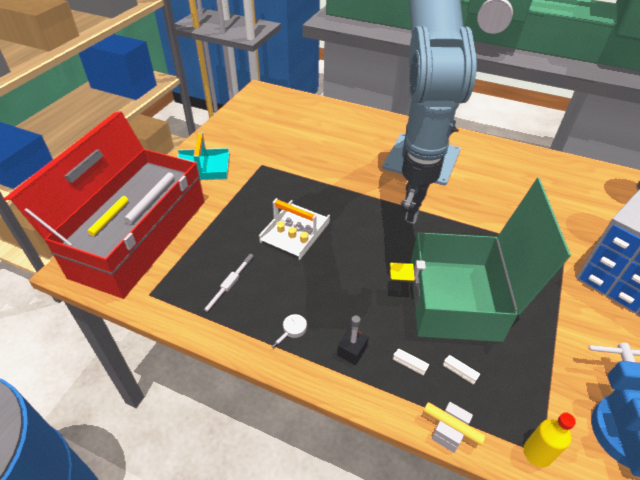

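The lid stands fully open. Before I carry anything, I'll dry-run the tilted pouring pose to check that the arm can reach it.

```bash
python3 -m pendant '[0,0,0,0,0,-1,0, 0,0,0,0,0,-1,0, 0,0,0,0,0,-1,0, 0,0,0,0,0,-1,0, 0,0,0,0,0,-1,0, 1,-0.1,0,0,0,0,0, 1,-0.1,0,0,0,0,0, 1,-0.1,0,0,0,0,0, 1,-0.1,0,0,0,0,0, 1,-0.1,0,0,0,0,0, 0,0,0,0,0,0,0]'
python3 -c "
from h import *
print(sense()['joints'].round(2))"
python3 -m pendant '[0,0,0,-1,0,0,0, 0,0,0,-1,0,0,0, 0,0,0,-1,0,0,0, 0,0,0,-1,0,0,0, 0,0,0,-1,0,0,0, 0,0,0,-1,0,0,0, 0,0,0,-1,0,0,0, 0,0,0,-1,0,0,0, 0,0,0,-1,0,0,0, 0,0,0,-1,0,0,0, 0,0,0,-1,0,0,0, 0,0,0,-1,0,0,0, 0,0,0,-1,0,0,0, 0,0,0,0,0,0,0]'
python3 -c "
from h import *
print(sense()['joints'].round(2),cam('wrist')[1][:3,3]);q=sense()['eef_rot'];print(R.from_quat([q[1],q[2],q[3],q[0]]).as_matrix().round(2))"
```

```text
time_s: 8.0
position: [528.4, 235.2, 277.5]
eef_rot: [-0.002, 0.567, 0.823, 0.002]
wrist_force: [-0.2, 0.8, 1.2]
gripper_width: 0.3
grip_force: 0.0
[-0.03  0.45 -0.63  1.67  0.29  1.11 -0.37]
time_s: 9.17
position: [541.2, 209.5, 274.6]
eef_rot: [0.241, 0.537, 0.754, 0.292]
wrist_force: [0.0, -0.5, -0.5]
gripper_width: 0.1
grip_force: 0.0
[-0.24  0.16 -0.34  2.29  1.8   0.27 -1.93] [432.24720233 249.44100266 364.51406351]
[[-0.31  0.67  0.68]
 [ 0.95  0.25  0.18]
 [-0.05  0.7  -0.71]]
```

```bash
python3 -m pendant '[0,0,0,1,0,0,0, 0,0,0,1,0,0,0, 0,0,0,1,0,0,0, 0,0,0,1,0,0,0, 0,0,0,1,0,0,0, 0,0,0,1,0,0,0, 0,0,0,1,0,0,0, 0,0,0,1,0,0,0, 0,0,0,1,0,0,0, 0,0,0,0,0,0,0]'
python3 -c "
from h import *
print(sense()['joints'].round(2))"
python3 -m pendant '[0,0,0,1,0,0,0, 0,0,0,1,0,0,0, 0,0,0,1,0,0,0, 0,0,0,1,0,0,0, 0,0,0,1,0,0,0, 0,0,0,1,0,0,0, 0,0,0,1,0,0,0, 0,0,0,1,0,0,0, 0,0,0,1,0,0,0, 0,0,0,1,0,0,0, 0,0,0,1,0,0,0, 0,0,0,1,0,0,0, 0,0,0,1,0,0,0, 0,0,0,0,0,0,0]'
python3 -c "
from h import *
print(sense()['joints'].round(2),cam('wrist')[1][:3,3]);q=sense()['eef_rot'];print(R.from_quat([q[1],q[2],q[3],q[0]]).as_matrix().round(2))"
```

```text
time_s: 10.0
position: [553.0, 199.3, 278.0]
eef_rot: [0.112, 0.591, 0.794, 0.086]
wrist_force: [1.1, -0.2, 0.2]
gripper_width: 0.0
grip_force: 0.0
[-0.07  0.31 -0.5   1.87  0.41  0.79 -0.51]
time_s: 11.17
position: [545.7, 201.9, 295.3]
eef_rot: [-0.173, 0.577, 0.746, -0.285]
wrist_force: [-0.7, 0.3, 0.9]
gripper_width: -0.0
grip_force: 0.0
[-0.33  0.81 -0.16  1.11  0.04  1.91 -0.23] [601.22390415 294.69108422 392.01975554]
[[-0.27  0.76 -0.59]
 [ 0.96  0.17 -0.23]
 [-0.07 -0.62 -0.78]]
```

Both radial tilts hit joint limits: outward at 45° (j6 at 0.27, j4 at 2.29) and inward at 39° (j6 at 1.91). Next I'll try the sideways tilt, with the tool pointing at the lid side and the wrist over the latch side.

```bash
python3 -m pendant '[0,0,0,-1,0,0,0, 0,0,0,-1,0,0,0, 0,0,0,-1,0,0,0, 0,0,0,-1,0,0,0, 0,0,0,-1,0,0,0, 0,0,0,-1,0,0,0, 0,0,0,-1,0,0,0, 0,0,0,-0.8,0,0,0, 0,0,0,0,0,1,0, 0,0,0,0,0,1,0, 0,0,0,0,0,1,0, 0,0,0,0,0,1,0, 0,0,0,0,0,1,0, 0,0,0,0,0,1,0, 0,0,0,0,0,1,0, 0,0,0,0,0,1,0, 0,0,0,0,0,1,0, 0,0,0,0,0,1,0, 0,0,0,0,0,1,0, 0,0,0,0,0,1,0]' >/dev/null
python3 -m pendant '[0,0,0,0,0,1,0, 0,0,0,0,0,1,0, 0,0,0,0,0,1,0, 0,0,0,0,0,1,0, 0,0,0,0,0,1,0, 0,0,0,0,0,1,0, 0,0,0,0,0,0,0]'
cat > st.py <<'E'
from h import *
s=sense();q=s['eef_rot'];M=R.from_quat([q[1],q[2],q[3],q[0]]).as_matrix()
print(s['time_s'],s['joints'].round(2));print(s['position'].round(1));print(M.round(3),'ydir',np.degrees(np.arctan2(M[1,1],M[0,1])).round(1))
E
python3 st.py
python3 -m pendant '[0,0,0,1,0,0,0, 0,0,0,1,0,0,0, 0,0,0,1,0,0,0, 0,0,0,1,0,0,0, 0,0,0,1,0,0,0, 0,0,0,1,0,0,0, 0,0,0,1,0,0,0, 0,0,0,1,0,0,0, 0,0,0,1,0,0,0, 0,0,0,1,0,0,0, 0,0,0,1,0,0,0, 0,0,0,1,0,0,0, 0,0,0,1,0,0,0, 0,0,0,1,0,0,0, 0,0,0,0,0,0,0]'
python3 st.py
```

```text
time_s: 13.42
position: [544.3, 202.3, 293.7]
eef_rot: [0.035, 0.99, 0.139, 0.005]
wrist_force: [0.0, -0.1, -0.4]
gripper_width: 0.2
grip_force: 0.0
13.4167 [-0.54  0.37  0.09  1.68  0.04  1.11 -1.77]
[544.3 202.3 293.7]
[[ 0.961  0.274  0.02 ]
 [ 0.275 -0.959 -0.067]
 [ 0.001  0.07  -0.998]] ydir -74.0
time_s: 14.67
position: [544.9, 198.8, 291.0]
eef_rot: [-0.54, 0.831, 0.114, -0.076]
wrist_force: [-0.6, -0.7, -0.9]
gripper_width: 0.2
grip_force: 0.0
14.6667 [ 0.19  0.69 -0.18  1.68 -0.97  1.42 -0.78]
[544.9 198.8 291. ]
[[ 0.962  0.108 -0.249]
 [ 0.272 -0.392  0.879]
 [-0.002 -0.914 -0.406]] ydir -74.5
```

The sideways tilt works: 66° reached with all joints inside their ranges. I'm going back to vertical, turning, and moving to just short of the tray for one look.

```bash
python3 -m pendant '[0,0,0,-1,0,0,1, 0,0,0,-1,0,0,1, 0,0,0,-1,0,0,1, 0,0,0,-1,0,0,1, 0,0,0,-1,0,0,1, 0,0,0,-1,0,0,1, 0,0,0,-1,0,0,1, 0,0,0,-1,0,0,1, 0,0,0,-1,0,0,1, 0,0,0,-1,0,0,1, 0,0,0,-1,0,0,1, 0,0,0,-1,0,0,1, 0,0,0,-1,0,0,1, 0,0,0,-0.2,0,0,1]' >/dev/null
python3 -m pendant '[0,0,0,0,0,-1,1, 0,0,0,0,0,-1,1, 0,0,0,0,0,-1,1, 0,0,0,0,0,-1,1, 0,0,0,0,0,-1,1, 0,0,0,0,0,-1,1, 0,0,0,0,0,-1,1, 0,0,0,0,0,-1,1, 0,0,0,0,0,-1,1, 0,0,0,0,0,-1,1, 0,0,0,0,0,-1,1, 0,0,0,0,0,-1,1, 0,0,0,0,0,-1,1, 0,0,0,0,0,-0.7,1]' >/dev/null
python3 -m pendant '[-1,0,0,0,0,0,1, -1,0,0,0,0,0,1, -1,0,0,0,0,0,1, -1,0,0,0,0,0,1, -1,0,0,0,0,0,1, -1,0,0,0,0,0,1, -1,0,0,0,0,0,1, -1,0,0,0,0,0,1, -1,0,0,0,0,0,1, -1,0,0,0,0,0,1, -1,0,0,0,0,0,1, -1,0,0,0,0,0,1, -1,0,0,0,0,0,1, -1,0,0,0,0,0,1, -1,0,0,0,0,0,1, -1,0,0,0,0,0,1, -0.3,0,0,0,0,0,1, 0,0,0,0,0,0,1]'
python3 st.py
python3 - <<'E'
from h import *
a=camera('wrist');cv2.imwrite('pics/w2.png',a);m,T=cam('wrist')
hsv=cv2.cvtColor(a,cv2.COLOR_BGR2HSV)
o=cv2.inRange(hsv,(8,180,120),(19,255,255))
n,l,st,ce=cv2.connectedComponentsWithStats(o)
for i in range(1,n):
  if st[i,4]>300:
    r=cv2.minAreaRect(np.argwhere(l==i)[:,::-1].astype(np.float32)); print(st[i],ce[i],ray(m,T,*ce[i],98).round(1)); print([ray(m,T,*p,98).round(1).tolist() for p in cv2.boxPoints(r)])
E
```

```text
time_s: 18.5
position: [496.8, -289.5, 296.2]
eef_rot: [0.003, 0.742, 0.671, -0.001]
wrist_force: [0.7, 1.0, -0.0]
gripper_width: 85.6
grip_force: 0.0
18.5 [ 0.37  0.35  0.1   1.7  -0.03  1.09  0.38]
[ 496.8 -289.5  296.2]
[[ 0.101  0.995  0.003]
 [ 0.995 -0.101 -0.005]
 [-0.004  0.003 -1.   ]] ydir -5.8
[308 137  17  90 463] [313.97408207 201.58315335] [ 496.  -275.6   98. ]
[[495.6, -227.4, 98.0], [506.9, -228.2, 98.0], [502.2, -295.4, 98.0], [490.2, -294.5, 98.0]]
```

View pics/w2.png

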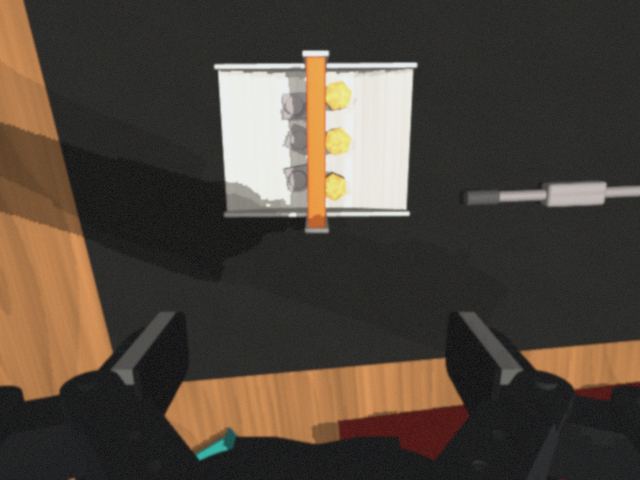

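The view shows the bar running vertically in the picture from (315,56) to (317,230), centre about (316,141), aligned with tool x. My colour mask only caught part of it, so I'm working from these pixels.

Run:
```python
from h import *
m,T=cam('wrist');s=sense();q=s['eef_rot'];M=R.from_quat([q[1],q[2],q[3],q[0]]).as_matrix()
for p in [(315.5,56),(317,229),(316,141)]:
  w=ray(m,T,*p,98);print(w.round(1),(M.T@(w-s['position'])).round(1))
```

```text
[ 507.5 -173.1   98. ] [114.8  -1.8 197.6]
[ 496.2 -297.3   98. ] [ -9.9  -0.9 198. ]
[ 502.1 -230.9   98. ] [ 56.8  -1.6 197.8]
```

```bash
python3 -m pendant '[0.9,-0.05,0,0,0,0,1, 0.85,0,1,0,0,0,1, 0,0,1,0,0,0,1, 0,0,1,0,0,0,1, 0,0,1,0,0,0,1, 0,0,1,0,0,0,1, 0,0,1,0,0,0,1, 0,0,0.6,0,0,0,1, 0,0,0.4,0,0,0,1, 0,0,0,0,0,0,1, 0,0,0,0,0,0,0, 0,0,0,0,0,0,0, 0,0,0,0,0,0,0, 0,0,0,0,0,0,0, 0,0,0,0,0,0,0, 0,0,0,0,0,0,0, 0,0,0,0,0,0,0, 0,0,0,0,0,0,0, 0,0,0,0,0,0,0, 0,0,0,0,0,0,0]' 100
python3 st.py
```

```text
time_s: 20.22
position: [502.1, -234.9, 86.4]
eef_rot: [0.002, 0.741, 0.672, -0.001]
wrist_force: [-0.4, 1.6, 6.2]
gripper_width: 12.1
grip_force: 98.1
20.2167 [ 0.32  0.6   0.05  1.9  -0.04  0.64  0.29]
[ 502.1 -234.9   86.4]
[[ 0.097  0.995  0.002]
 [ 0.995 -0.097 -0.004]
 [-0.004  0.002 -1.   ]] ydir -5.6
```

```bash
python3 -m pendant '[0,0,-0.3,0,0,0,0, 0,0,-0.6,0,0,0,0, 0,0,-0.9,0,0,0,0, 0,0,-1,0,0,0,0, 0,0,-1,0,0,0,0, 0,0,-1,0,0,0,0, 0,0,-0.9,0,0,0,0, 0,0,-0.7,0,0,0,0, 0,0,-0.4,0,0,0,0, 0,0,0,0,0,0,0]'
python3 - <<'E'
from h import *
cv2.imwrite('pics/w3.png',np.hstack([cv2.resize(camera('wrist'),(400,300)),cv2.resize(camera('side')[60:360,200:600],(400,300))]))
E
```

```text
time_s: 21.05
position: [501.9, -234.2, 291.9]
eef_rot: [0.003, 0.741, 0.672, -0.0]
wrist_force: [0.8, -0.6, -7.3]
gripper_width: 11.9
grip_force: 98.1
```

View pics/w3.png

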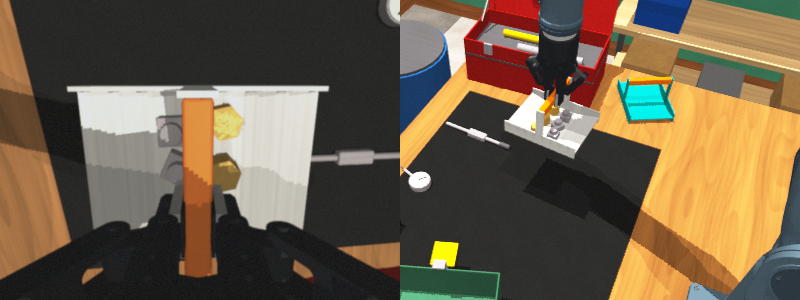

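The tray is held level and all the parts are in it. I'm moving along the tray's own y towards the box, then turning.

```bash
python3 -m pendant '[0.2,0,0,0,0,0,0, 0.4,0,0,0,0,0,0, 0.6,0,0,0,0,0,0, 0.8,0.02,0,0,0,0,0, 1,0.02,0,0,0,0,0, 1,0.02,0,0,0,0,0, 1,0.02,0,0,0,0,0, 1,0.02,0,0,0,0,0, 1,0.02,0,0,0,0,0, 1,0.02,0,0,0,0,0, 1,0.02,0,0,0,0,0, 1,0.02,0,0,0,0,0, 1,0.02,0,0,0,0,0, 1,0.02,0,0,0,0,0, 1,0.02,0,0,0,0,0, 0.9,0,0,0,0,0,0, 0.7,0,0,0,0,0,0, 0.4,0,0,0,0,0,0, 0.2,0,0,0,0,0,0, 0,0,0,0,0,0,0]'
python3 -m pendant '[0,0,0,0,0,0.3,0, 0,0,0,0,0,0.6,0, 0,0,0,0,0,0.8,0, 0,0,0,0,0,1,0, 0,0,0,0,0,1,0, 0,0,0,0,0,1,0, 0,0,0,0,0,1,0, 0,0,0,0,0,1,0, 0,0,0,0,0,1,0, 0,0,0,0,0,1,0, 0,0,0,0,0,1,0, 0,0,0,0,0,1,0, 0,0,0,0,0,0.9,0, 0,0,0,0,0,0.7,0, 0,0,0,0,0,0.4,0, 0,0,0,0,0,0.2,0, 0,0,0,0,0,0,0]'
python3 st.py
```

```text
time_s: 22.82
position: [551.9, 220.6, 287.0]
eef_rot: [0.001, 0.74, 0.673, -0.002]
wrist_force: [0.1, 0.3, -6.9]
gripper_width: 12.2
grip_force: 98.1
time_s: 24.23
position: [552.9, 217.6, 287.9]
eef_rot: [0.002, 0.985, 0.172, -0.0]
wrist_force: [-0.7, 0.5, -6.5]
gripper_width: 12.1
grip_force: 98.1
24.2333 [-0.52  0.4   0.09  1.65 -0.03  1.1  -1.65]
[552.9 217.6 287.9]
[[ 0.941  0.338  0.   ]
 [ 0.338 -0.941 -0.004]
 [-0.001  0.004 -1.   ]] ydir -70.2
```

```bash
python3 -m pendant '[0,-0.2,0.6,0,0,0,0, 0,-0.13,0.6,0,0,0,0, 0,0,0,0,0,0,0, 0,0,0,1,0,0,0, 0,0,0,1,0,0,0, 0,0,0,1,0,0,0, 0,0,0,1,0,0,0, 0,0,0,1,0,0,0, 0,0,0,1,0,0,0, 0,0,0,1,0,0,0, 0,0,0,1,0,0,0, 0,0,0,1,0,0,0, 0,0,0,1,0,0,0, 0,0,0,1,0,0,0, 0,0,0,1,0,0,0, 0,0,0,1,0,0,0, 0,0,0,1,0,0,0]'
python3 -m pendant '[0,0,0,0,0,0,0, 0,0,0,0,0,0,0, 0,0,0,0,0,0,0, 0,0,0,0,0,0,0, 0,0,0,0,0,0,0, 0,0,0,0,0,0,0, 0,0,0,0,0,0,0, 0,0,0,0,0,0,0]'
python3 st.py
python3 - <<'E'
from h import *
cv2.imwrite('pics/p1.png',np.hstack([cv2.resize(camera('scene')[130:370,300:620],(400,300)),cv2.resize(camera('side')[240:480,80:400],(400,300))]))
E
```

```text
time_s: 25.65
position: [551.5, 225.9, 252.3]
eef_rot: [-0.564, 0.808, 0.142, -0.097]
wrist_force: [-0.9, 0.2, -4.8]
gripper_width: 12.2
grip_force: 99.5
time_s: 26.32
position: [549.3, 228.6, 252.1]
eef_rot: [-0.563, 0.808, 0.142, -0.099]
wrist_force: [0.3, -0.1, -4.4]
gripper_width: 11.9
grip_force: 99.5
26.3167 [ 0.2   0.82 -0.28  1.62 -0.93  1.41 -0.75]
[549.3 228.6 252.1]
[[ 0.94   0.118 -0.32 ]
 [ 0.341 -0.325  0.882]
 [-0.    -0.938 -0.346]] ydir -70.1
```

View pics/p1.png

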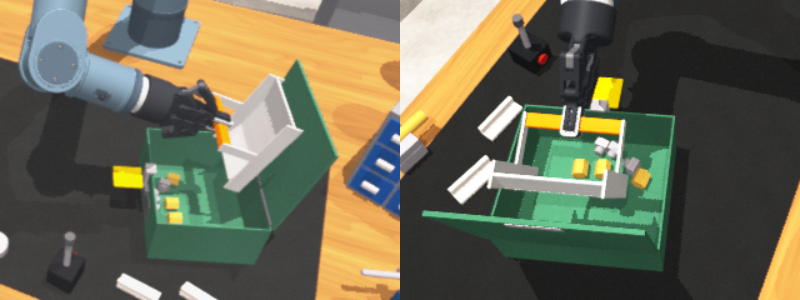

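Three brass and three steel offcuts lie in the box (side crop around (580–640,145–180)), and the tray is empty. I'm levelling it and returning.

```bash
python3 -m pendant '[0,0,0,-1,0,0,0, 0,0,0,-1,0,0,0, 0,0,0,-1,0,0,0, 0,0,0,-1,0,0,0, 0,0,0,-1,0,0,0, 0,0,0,-1,0,0,0, 0,0,0,-1,0,0,0, 0,0,0,-1,0,0,0, 0,0,0,-1,0,0,0, 0,0,0,-1,0,0,0, 0,0,0,-1,0,0,0, 0,0,0,-1,0,0,0, 0,0,0,-1,0,0,0, 0,0,0,-1,0,0,0, 0,0.7,-0.7,0,0,0,0, 0,0.7,-0.7,0,0,0,0, 0,0,0,0,0,0,0]' >/dev/null
python3 -m pendant '[0,0,0,0,0,-1,0, 0,0,0,0,0,-1,0, 0,0,0,0,0,-1,0, 0,0,0,0,0,-1,0, 0,0,0,0,0,-1,0, 0,0,0,0,0,-1,0, 0,0,0,0,0,-1,0, 0,0,0,0,0,-1,0, 0,0,0,0,0,-1,0, 0,0,0,0,0,-1,0, 0,0,0,0,0,-1,0, 0,0,0,0,0,-1,0, 0,0,0,0,0,-0.9,0, 0,0,0,0,0,0,0]' >/dev/null
python3 st.py
```

```text
29.0 [-0.31  0.4  -0.12  1.63  0.05  1.12 -0.54]
[562.6 189.3 293.5]
[[ 0.095  0.996 -0.002]
 [ 0.996 -0.095 -0.003]
 [-0.003 -0.002 -1.   ]] ydir -5.4
```

```bash
python3 -m pendant '[-0.5,0,0,0,0,0,0, -1,-0.05,0,0,0,0,0, -1,-0.05,0,0,0,0,0, -1,-0.05,0,0,0,0,0, -1,-0.05,0,0,0,0,0, -1,-0.05,0,0,0,0,0, -1,-0.05,0,0,0,0,0, -1,-0.05,0,0,0,0,0, -1,-0.05,0,0,0,0,0, -1,-0.05,0,0,0,0,0, -1,-0.05,0,0,0,0,0, -1,-0.05,0,0,0,0,0, -1,-0.06,0,0,0,0,0, -1,-0.06,0,0,0,0,0, -0.5,0,0,0,0,0,0, -0.3,0,0,0,0,0,0, 0,0,0,0,0,0,0]'
python3 st.py
python3 - <<'E'
from h import *
cv2.imwrite('pics/p2.png',camera('side'))
E
```

```text
time_s: 30.42
position: [500.9, -238.1, 295.4]
eef_rot: [0.001, 0.742, 0.67, -0.001]
wrist_force: [-0.4, -0.2, -3.7]
gripper_width: 12.6
grip_force: 99.3
30.4167 [ 0.3   0.32  0.08  1.74 -0.02  1.08  0.28]
[ 500.9 -238.1  295.4]
[[ 0.102  0.995 -0.   ]
 [ 0.995 -0.102 -0.004]
 [-0.004 -0.    -1.   ]] ydir -5.9
```

View pics/p2.png

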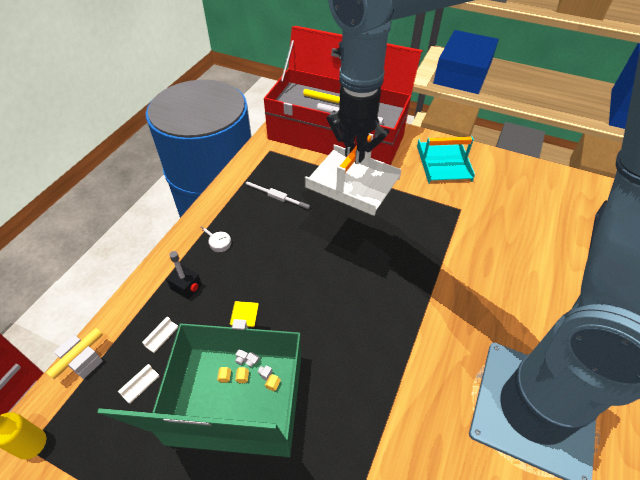

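All six offcuts are in the box (side view 220–275, 355–385), the tray is empty and level, and the bystanders haven't moved. I'm lowering it.

```bash
python3 -m pendant '[0,0,0.6,0,0,0,0, 0,0,1,0,0,0,0, 0,0,1,0,0,0,0, 0,0,1,0,0,0,0, 0,0,1,0,0,0,0, 0,0,1,0,0,0,0, 0,0,0.6,0,0,0,0, 0,0,0.3,0,0,0,0, 0,0,0.2,0,0,0,0, 0,0,0.15,0,0,0,0, 0,0,0.08,0,0,0,0, 0,0,0,0,0,0,0, 0,0,0,0,0,0,0]'
```

```text
time_s: 31.55
position: [502.9, -236.9, 88.5]
eef_rot: [0.002, 0.741, 0.672, -0.001]
wrist_force: [0.4, 0.1, -4.5]
gripper_width: 11.9
grip_force: 99.2
```

```bash
python3 -m pendant '[0,0,0.05,0,0,0,0, 0,0,0.05,0,0,0,0, 0,0,0,0,0,0,0]'; python3 -m pendant '[0,0,0.03,0,0,0,0, 0,0,0,0,0,0,0, 0,0,0,0,0,0,0]'
```

```text
time_s: 31.8
position: [503.0, -237.1, 86.3]
eef_rot: [0.002, 0.741, 0.672, -0.001]
wrist_force: [-2.9, 1.7, 9.8]
gripper_width: 12.3
grip_force: 101.3
time_s: 32.05
position: [503.0, -237.0, 86.3]
eef_rot: [0.002, 0.741, 0.672, -0.001]
wrist_force: [-6.6, 3.1, 19.3]
gripper_width: 11.9
grip_force: 102.7
```

The tray is resting on the mat. I'm backing off slightly, opening the gripper and rising straight up.

```bash
python3 -m pendant '[0,0,-0.04,0,0,0,0, 0,0,0,0,0,0,0.3, 0,0,0,0,0,0,0.5, 0,0,0,0,0,0,1, 0,0,0,0,0,0,1, 0,0,0,0,0,0,1, 0,0,0,0,0,0,1, 0,0,0,0,0,0,1, 0,0,0,0,0,0,1, 0,0,-0.3,0,0,0,1, 0,0,-0.8,0,0,0,1, 0,0,-1,0,0,0,1, 0,0,-1,0,0,0,1, 0,0,-1,0,0,0,1, 0,0,-1,0,0,0,1, 0,0,-1,0,0,0,1, -1,0,0,0,0,0,1, -1,0,0,0,0,0,1, 0,0,0,0,0,0,1, 0,0,0,0,0,0,1]'
python3 - <<'E'
from h import *
cv2.imwrite('pics/f.png',np.hstack([cv2.resize(camera('scene'),(400,300)),cv2.resize(camera('side'),(400,300))]))
E
```

```text
time_s: 33.72
position: [495.4, -297.7, 268.8]
eef_rot: [0.002, 0.742, 0.671, -0.001]
wrist_force: [0.4, 1.1, -0.1]
gripper_width: 85.7
grip_force: 0.0
```

View pics/f.png

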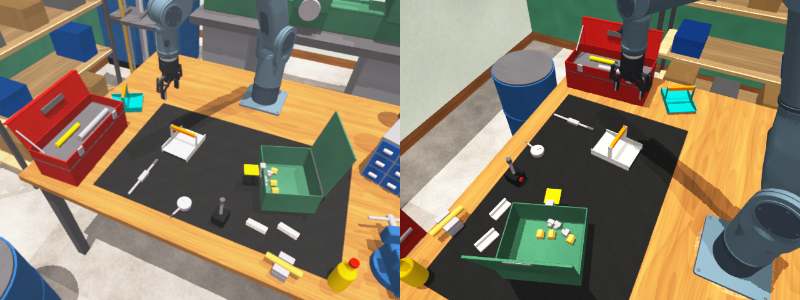

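The tray stands upright and empty on the mat, the lid is open, the parts are in the box, and the gripper is clear of everything.

```bash
python3 -c "
from bench import *
print(sign_off())"
```

```text
the job is handed in; nothing more can be done
None
```

I handed the job in at about 34 s: the latch press popped the lid fully open, all six offcuts are in the box, the empty tray stands upright on the mat, and in the last pictures the other loose things are where they started.

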